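# Find where the sliding cover of a tool box binds, then back it off

## Robot

A 6-joint arm with a two-finger parallel gripper is mounted at the origin on the work surface. World frame = base frame: x ahead of the robot, y to its left, z up, the work surface at z = 0. Lengths are in m, angles in rad, forces in N, time in s.
With the tool pointing down it reaches from about 0.275 to 0.825 m from the base axis. Payload 4.9 kg.
Tool frame: the origin (TCP) lies at the very end of the fingers, on their centre line; the grasp point (between the pads) lies 19 mm behind it; z points along the fingers, y is the direction in which the jaws open and shut (so a half turn about z gives the same grasp; the last joint's range is limited). The gripper opens to 85 mm and grips with 20 to 120 N. Pads are 22 mm wide; open, the fingers measure 114 mm over their backs; the gripper's body (76 mm by 85 mm) begins 54 mm behind the grasp point. The pads swing forward as they close: fully open they stand 13 mm farther back than shut.
Start: joints at [1.095, 0.326, -0.193, 1.052, 0, 1.437], TCP at [0.184, 0.518, 0.231] pointing down, gripper open.
Joint ranges: [-2.65, 2.65], [-0.97, 1.79], [-1.3, 1.35], [-1.93, 2.1], [-1.47, 1.37], [-3.14, 3.14]. Speed limits (rad/s): [2.57, 2.57, 3.14, 3.14, 3.14, 3.14].

## Interface

Orientations are given as a unit quaternion [x, y, z, w].
In Python, from station import manip gives the robot as it stands.
- The arm moves only by the shell command python3 -m crank 'ROWS' [FORCE]. ROWS is JSON, a list of rows, each an object of numbers: "grip": the finger opening in m, from 0 to 0.0854; "dx", "dy", "dz": the shift along the tool's x, y, z in m; "spin": the turn about the tool's z in degrees. A call has 1 to 8 rows; each row shifts and turns the pose as measured when the row begins, along the tool's axes as they then stand; what a row does not reach is not made up. A row lasts 1/10 s, in which the tool goes at most 50 mm and 8.59 degrees, less where a joint would pass 70% of its speed; a pose out of reach is approached as far as the arm can. A call is refused whole if a number of a shift passes 0.05 or a number of a turn 8.59, either way. A call with a gripper value outside its range is refused whole. The fingers move at their own pace and stop on an object; FORCE is the grip in N (left out, the last holds). Time passes only in rows, so rows that do not move let the fingers close. It gives the time, the measured TCP pose, the force and the opening at its end, in the units of the state.
- manip.get_state(): the state, without advancing time (a new reading comes with each control period).
- manip.camera(name): name is "side" or "top"; returns the picture (384x512x3 uint8, red, green, blue); there is no depth.
- manip.camera_model(name): a dict with "fx", "fy", "cx", "cy" (pixels), "cam_to_world" (4x4, takes a point from camera to world coordinates). Camera axes: x right, y down, z forward; pixel columns grow to the right and rows downward; lengths in m; the calibration is good to about 2 mm. A picture is of the moment at which its call begins. camera_model takes no time and is no camera call.
- manip.close_job(): hands the job in, once; it reports no verdict.
The state is a dict: "clock": time; "joints": joint angles; "qvel": joint speeds; "joint_torque": joint torques, N m; "eef_pos": TCP position; "ee_rot": TCP orientation; "wrist_force": force on the tool from outside, world axes, zero at the start; "wrist_torque": the same for the moment, N m; "width": opening from 0.0 (shut) to 1.0 (fully open).
Only numpy, scipy, OpenCV 4.12 (cv2) and the standard library are available. Lean on these libraries where they do the work, as an engineer would, in place of code of your own. Each camera call takes 0.05 s, during which the arm holds its last target.

## Task

The half-length cover of the wooden tool box binds somewhere in its grooves and I want to sand the place. Take the cover by its grip bar and slide it gently towards the open half of the box until you feel it bind, pressing firmly enough to be sure (about 10 N) but never forcing it, so that it pushes the little wooden marker along to the spot; then draw the cover back so that a gap of about 20 mm is left between the bar and the marker, and let go. Do not touch the marker yourself and leave the other things on the bench where they are.

Things in the scene. Friction and masses are not known exactly. Their poses are not given: they have to be found in the camera images.
- box: open wooden box fixed to the bench, 120 mm wide (its x), 340 mm long (its y), 60 mm tall; origin under its centre on the bench. Its long walls are 8 mm thick and carry 6 mm lips, under which the cover slides along the box's y. It stands at a yaw of up to about 0.4 rad either way
- cover: half-length wooden cover captive in the grooves (slides only along the box's y, cannot be lifted): panel 100 x 130 x 6 mm, top 54 mm above the bench, with an upright grip bar on its middle. Origin at the centre of the panel's underside, axes as the box's. Starts near the box's -y end, to be slid to +y. Drag about 1.5 N, 1 N more when pushing the marker, plus 5 N per m/s. About 0.25 kg
- liner: the two ledges of the grooves, fixed in the box; origin and axes as the box's. At an unseen place they are tight: the cover first meets it with its origin somewhere between box y -0.015 and +0.055. It gives like a spring: resistance (on top of the drag) grows from 0 by 2 N per mm of further travel and pushes back. From 5 N it is clearly found; above 18 N the groove is damaged
- marker: small dark wooden saddle on top of the box's +x long wall, 14 mm along it; its arm (top 79 mm above the bench) reaches inwards to 24.5 mm from the box's centre line, on the +y side of the bar. Slides along the box's y with 0.8 N of drag, pushed by the bar's end, and stays where it is left. Origin on top of the wall, middle of the saddle. Not to be touched by the robot
- bar_center (a point): centre of the cover's grip bar: a wooden bar 80 mm long (box x), 24 mm thick (box y, the direction in which the cover slides), 38 mm tall, standing upright on the panel; its centre is 73 mm above the bench, its top 92 mm. Best grasped from above across its 24 mm thickness, at its middle
- bar_face (a point): point on the +y face of the grip bar near its +x end, where it meets the marker
- marker_face (a point): matching point on the -y face of the marker's arm; the gap is the distance between this point and bar_face (0 when they touch; 15 to 65 mm at the start)
- gouge_a: carving gouge, 130 mm long, lying loose on the floor of the box in its open half; origin on its underside
- gouge_b: second, narrower carving gouge beside the first, in the box
- sanding_block: loose cork sanding block 45 x 90 x 28 mm lying on the bench beside the box; origin under its centre
- mallet: loose wooden mallet lying on the bench, head 70 x 110 x 60 mm, handle 250 mm
- carved_board: loose pale board 130 x 200 x 22 mm with a carved hollow, on the bench
- strip: loose wood strip 22 x 170 x 14 mm

How it is judged:
By the outcome, as a careful person would: the job done as asked, in the order asked, and still so for the second after the job is handed in, with the robot touching nothing.
It also fails if it takes over 54 s, if anything falls off the work surface, if the arm or the gripper's body presses on something with over 40 N, if the wrist force passes 120 N, or if a joint passes its speed limit or range.

## Working session

There is one attempt and no reset: what is moved stays moved. The work goes in short steps, Python scripts to look and compute and a shell command to move; the robot and the scene stay as the last step left them, time stands still between calls to the robot, and variables do not carry over. Pictures are saved under pics/ and viewed, and the job is handed in when it is done.

```bash
mkdir -p pics; ls
python3 - <<'E'
from station import manip
import cv2
s=manip.get_state(); print(s)
for n in("top","side"):
    im=manip.camera(n); cv2.imwrite(f"pics/{n}0.png",im[:,:,::-1]); print(n,manip.camera_model(n))
E
```

```text
pics
{'clock': 0.0, 'joints': array([ 1.09481896e+00,  3.26918836e-01, -1.93607739e-01,  1.05196826e+00,
        2.53457165e-05,  1.43661479e+00]), 'qvel': array([-4.80195149e-04,  1.27607464e-03,  3.29706372e-04,  7.36551717e-04,
       -9.54601709e-05,  2.76416423e-04]), 'joint_torque': array([-1.30999837e-03, -4.43401301e+01,  2.62439346e+01,  1.55151403e-02,
       -3.03571251e-04,  1.10696979e-05]), 'eef_pos': array([0.18405351, 0.51767561, 0.2305064 ]), 'ee_rot': array([ 1.70067200e-01,  9.85432101e-01, -8.06231781e-04, -2.67177277e-04]), 'wrist_force': array([0.1078478 , 0.80818096, 0.44700475]), 'wrist_torque': array([-0.02923421,  0.02413949,  0.02484926]), 'width': 1.0011610778155582}
top {'fx': 411.70984875929616, 'fy': 411.70984875929616, 'cx': 261.42442647617924, 'cy': 190.7547711449681, 'cam_to_world': array([[-0.0263164 , -0.99714703,  0.07074773,  0.45503224],
       [-0.999446  ,  0.02480249, -0.0221929 , -0.00643788],
       [ 0.02037486, -0.07129257, -0.99724733,  1.22063967],
       [ 0.        ,  0.        ,  0.        ,  1.        ]])}
side {'fx': 458.9906619541932, 'fy': 458.9906619541932, 'cx': 257.40271969183937, 'cy': 186.87811670909872, 'cam_to_world': array([[ 0.79788546, -0.30265378,  0.52132474, -0.3166117 ],
       [-0.60262121, -0.42206127,  0.67728278, -1.18414238],
       [ 0.01504879, -0.85455543, -0.51914214,  0.9771914 ],
       [ 0.        ,  0.        ,  0.        ,  1.        ]])}
```

View pics/top0.png

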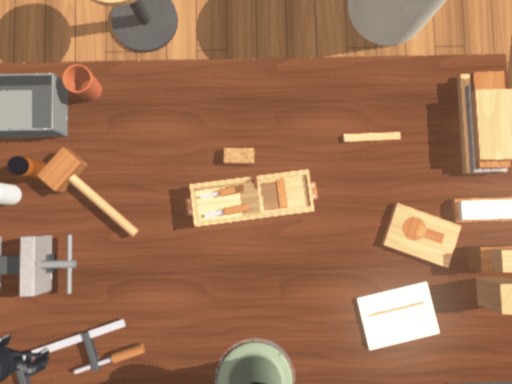

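View pics/side0.png

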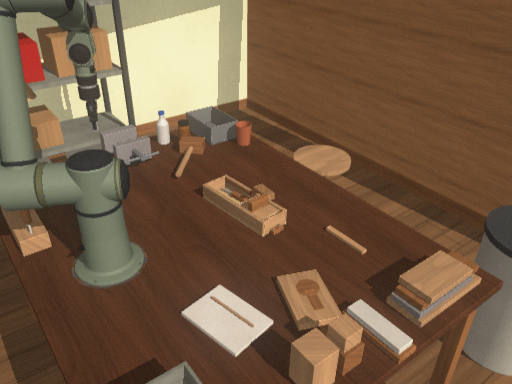

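Run:
```python
import cv2
im=cv2.imread("pics/top0.png")[155:240,175:330]; cv2.imwrite("pics/t0c.png",cv2.resize(im,None,fx=5,fy=5,interpolation=cv2.INTER_CUBIC))
im=cv2.imread("pics/side0.png")[165:245,190:300]; cv2.imwrite("pics/s0c.png",cv2.resize(im,None,fx=7,fy=7,interpolation=cv2.INTER_CUBIC))
```

```text
(no output)
```

View pics/t0c.png

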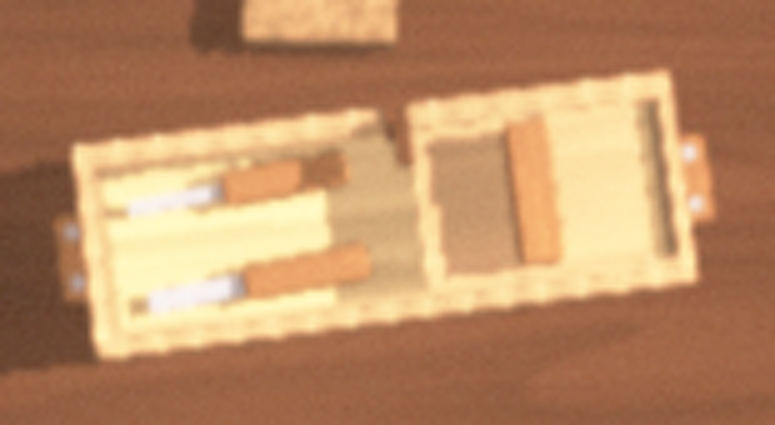

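View pics/s0c.png

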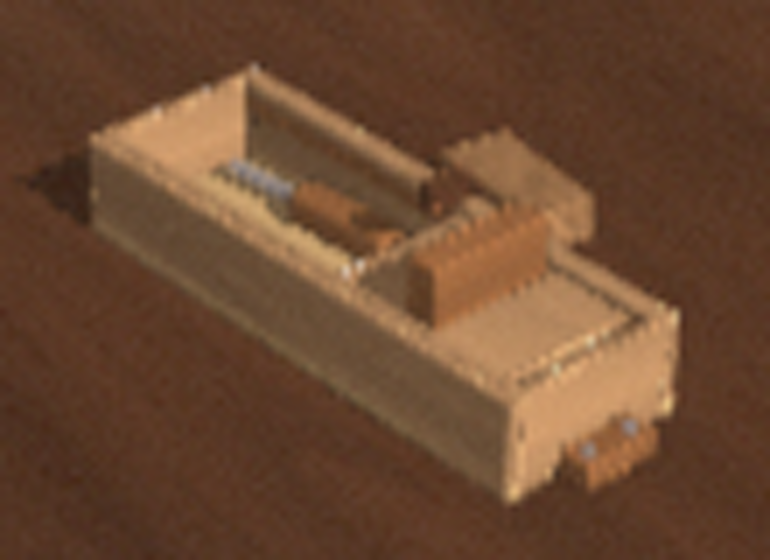

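The top view shows the box with its outline corners at about (189.6,184.4), (308.6,169.4), (314.2,211.4) and (194.6,226.4). The bar top spans (276–287, 178–208). The dark marker is near (254.5,182), and the gouges are at the left (+y) end. Next I measure.

```bash
cat > h.py <<'E'
import numpy as np
from station import manip
def ray(n,u,v,z):
    m=manip.camera_model(n);T=m["cam_to_world"]
    d=T[:3,:3]@np.array([(u-m["cx"])/m["fx"],(v-m["cy"])/m["fy"],1]);o=T[:3,3]
    return o+d*(z-o[2])/d[2]
def c(p): return (175+(p[0]+.5)/5-.5,155+(p[1]+.5)/5-.5)
def cs(p): return (190+(p[0]+.5)/7-.5,165+(p[1]+.5)/7-.5)
E
python3 - <<'E'
from h import *
import cv2
from scipy.spatial.transform import Rotation as R
B=np.array([ray("top",*c(p),.06)[:2] for p in [(73,147),(668,72),(696,282),(98,357)]])
ctr=B.mean(0); print("box",B,ctr)
for a,b in((1,0),(2,3)):
    d=B[a]-B[b];d=-d;print("len",np.hypot(*d),"yaw",np.arctan2(-d[0],d[1]))
for a,b in((0,3),(1,2)):
    d=B[a]-B[b];print("wid",np.hypot(*d),"yaw",np.arctan2(d[1],d[0]))
b=np.array([ray("top",*c(p),.092)[:2] for p in [(509,119),(543,117),(560,262),(523,264)]])
print("bar",b,b.mean(0))
d=(b[0]+b[1]-b[2]-b[3])/2;print(np.hypot(*d),np.arctan2(d[1],d[0]))
# side bar top corners
s=np.array([ray("side",*cs(p),.092)[:2] for p in [(411,262),(436,274),(551,217),(525,203)]])
print("side bar",s,s.mean(0)); d=(s[2]+s[3]-s[0]-s[1])/2;print(np.hypot(*d),np.arctan2(d[1],d[0]))
S=np.array([ray("side",*cs(p),.06)[:2] for p in [(255,68),(679,315),(513,402),(93,135)]]);print("side box",S,S.mean(0))
# mask-based
im=manip.camera("top")
cv2.imwrite("pics/x.png",im[:,:,::-1])
st=manip.get_state();print(R.from_quat(st["ee_rot"]).as_matrix().round(3))
print("marker",ray("top",*c((397,135)),.079),ray("top",*c((397,135)),.06))
E
```

```text
box [[ 0.56152795  0.17088665]
 [ 0.59607402 -0.16692543]
 [ 0.47638857 -0.17866571]
 [ 0.44313615  0.1585722 ]] [ 0.51928168 -0.00403307]
len 0.3395738957571671 yaw 0.1019098904019865
len 0.3388733273813083 yaw 0.09828453875521571
wid 0.11903051748098992 yaw 0.10364172169223931
wid 0.12025989682235128 yaw 0.09778003446190031
bar [[ 0.5682102  -0.07373529]
 [ 0.56886291 -0.09253415]
 [ 0.48869785 -0.09946815]
 [ 0.4881232  -0.07911044]] [ 0.52847354 -0.08621201]
0.08036204611511871 0.07666068338802058
side bar [[ 0.48437554 -0.09243845]
 [ 0.48806614 -0.10860531]
 [ 0.56781895 -0.10034338]
 [ 0.56525487 -0.08180948]] [ 0.52637888 -0.09579915]
0.08086957432268951 0.11706581253420653
side box [[ 0.5605338   0.16394948]
 [ 0.59506421 -0.17254991]
 [ 0.4801828  -0.18302269]
 [ 0.44606962  0.15376145]] [ 0.52046261 -0.00946542]
[[-0.942  0.335 -0.001]
 [ 0.335  0.942 -0.001]
 [ 0.    -0.001 -1.   ]]
marker [ 0.56208052 -0.01184932  0.079     ] [ 0.5638621  -0.01193938  0.06      ]
```

```bash
cat >> h.py <<'E'
from scipy.spatial.transform import Rotation as R
YAW=0.100; BC=np.array([.520,-.006])
AX=np.array([np.cos(YAW),np.sin(YAW)]); AY=np.array([-np.sin(YAW),np.cos(YAW)])
def rep(target=None):
    s=manip.get_state();M=R.from_quat(s["ee_rot"]).as_matrix();p=s["eef_pos"]
    yaw=np.arctan2(-M[0,1],M[1,1]); 
    print("t%.2f"%s["clock"],"pos",p.round(4),"box xy",((p[:2]-BC)@AX).round(4),((p[:2]-BC)@AY).round(4),"spin needed deg %.2f"%np.degrees(yaw-YAW),"tilt",M[:,2].round(3),"w %.3f"%s["width"],"F",s["wrist_force"].round(2),"Fbox x,y",np.round([s["wrist_force"][:2]@AX,s["wrist_force"][:2]@AY],2))
    if target is not None: print("tool delta",(M.T@(np.array(target)-p)).round(4))
E
python3 -m crank '[{"dx":-0.033,"dy":-0.0286},{"dx":-0.033,"dy":-0.0286},{"dx":-0.033,"dy":-0.0286},{"dx":-0.033,"dy":-0.0286},{"dx":-0.033,"dy":-0.0286},{"dx":-0.033,"dy":-0.0286},{"dx":-0.033,"dy":-0.0286},{"dx":-0.033,"dy":-0.0286}]'
python3 -c "
from h import *
rep([.5284,-.09,.16])"
```

```text
t0.15 pos [0.1841 0.5178 0.2307] box xy -0.2819 0.5547 spin needed deg -25.31 tilt [-0.001 -0.001 -1.   ] w 1.000 F [ 0.39 -0.71  0.02] Fbox x,y [ 0.32 -0.74]
tool delta [-0.5281 -0.4572  0.0712]schema error: expected keys grip, dx, dy, dz, spin
```

```bash
python3 -m crank '[{"grip":0.07,"dx":-0.033,"dy":-0.0286,"dz":0,"spin":0},{"grip":0.07,"dx":-0.033,"dy":-0.0286,"dz":0,"spin":0},{"grip":0.07,"dx":-0.033,"dy":-0.0286,"dz":0,"spin":0},{"grip":0.07,"dx":-0.033,"dy":-0.0286,"dz":0,"spin":0},{"grip":0.07,"dx":-0.033,"dy":-0.0286,"dz":0,"spin":0},{"grip":0.07,"dx":-0.033,"dy":-0.0286,"dz":0,"spin":0},{"grip":0.07,"dx":-0.033,"dy":-0.0286,"dz":0,"spin":0},{"grip":0.07,"dx":-0.033,"dy":-0.0286,"dz":0,"spin":0}]'
python3 -c "
from h import *
rep([.5284,-.09,.16])"
```

```text
clock: 0.95
eef_pos: [0.3596, 0.2078, 0.2286]
ee_rot: [0.164, 0.986, -0.001, -0.0]
wrist_force: [0.3, -0.4, -0.2]
width: 0.821
t0.95 pos [0.3596 0.2078 0.2286] box xy -0.1382 0.2287 spin needed deg -24.59 tilt [-0.001 -0.001 -1.   ] w 0.821 F [ 0.27 -0.38 -0.24] Fbox x,y [ 0.23 -0.4 ]
tool delta [-0.256  -0.2271  0.0687]
```

```bash
python3 -m crank '[{"grip":0.07,"dx":-0.036,"dy":-0.032,"dz":0,"spin":0},{"grip":0.07,"dx":-0.036,"dy":-0.032,"dz":0,"spin":0},{"grip":0.07,"dx":-0.036,"dy":-0.032,"dz":0,"spin":0},{"grip":0.07,"dx":-0.036,"dy":-0.032,"dz":0,"spin":0},{"grip":0.07,"dx":-0.036,"dy":-0.032,"dz":0,"spin":0},{"grip":0.07,"dx":-0.036,"dy":-0.032,"dz":0,"spin":0},{"grip":0.07,"dx":-0.036,"dy":-0.032,"dz":0,"spin":0},{"grip":0.07,"dx":0,"dy":0,"dz":0,"spin":0}]'
python3 -m crank '[{"grip":0.07,"dx":0,"dy":0,"dz":0,"spin":-8.4},{"grip":0.07,"dx":0,"dy":0,"dz":0,"spin":-8.4},{"grip":0.07,"dx":0,"dy":0,"dz":0,"spin":-8.4},{"grip":0.07,"dx":0,"dy":0,"dz":0,"spin":0}]'
python3 -c "
from h import *
rep([.5284,-.09,.16])"
```

```text
clock: 1.75
eef_pos: [0.5315, -0.1035, 0.2279]
ee_rot: [0.167, 0.986, -0.0, 0.001]
wrist_force: [-0.3, 1.1, -0.2]
width: 0.816
clock: 2.15
eef_pos: [0.53, -0.1043, 0.2256]
ee_rot: [-0.057, 0.998, 0.001, -0.001]
wrist_force: [-0.5, 0.6, 0.3]
width: 0.82
t2.15 pos [ 0.53   -0.1043  0.2256] box xy 0.0001 -0.0988 spin needed deg 0.83 tilt [-0.003  0.001 -1.   ] w 0.820 F [-0.46  0.62  0.26] Fbox x,y [-0.39  0.66]
tool delta [-0.0002  0.0143  0.0657]
```

```bash
python3 -m crank '[{"grip":0.07,"dx":0,"dy":0.007,"dz":0.025,"spin":0.8},{"grip":0.07,"dx":0,"dy":0.007,"dz":0.025,"spin":0},{"grip":0.07,"dx":0,"dy":0,"dz":0.025,"spin":0},{"grip":0.07,"dx":0,"dy":0,"dz":0.02,"spin":0},{"grip":0.07,"dx":0,"dy":0,"dz":0,"spin":0}]'
python3 - <<'E'
from h import *
import cv2
rep([.5284,-.09,.061])
im=manip.camera("side")[130:245,180:310,::-1]; cv2.imwrite("pics/s1.png",cv2.resize(im,None,fx=5,fy=5,interpolation=cv2.INTER_CUBIC))
E
```

```text
clock: 2.65
eef_pos: [0.5277, -0.0875, 0.1285]
ee_rot: [-0.043, 0.999, 0.001, -0.001]
wrist_force: [-0.1, 0.4, 0.4]
width: 0.819
t2.65 pos [ 0.5277 -0.0875  0.1285] box xy -0.0005 -0.0818 spin needed deg -0.85 tilt [-0.001  0.001 -1.   ] w 0.819 F [-0.12  0.39  0.39] Fbox x,y [-0.08  0.4 ]
tool delta [-0.0006 -0.0027  0.0675]
```

View pics/s1.png

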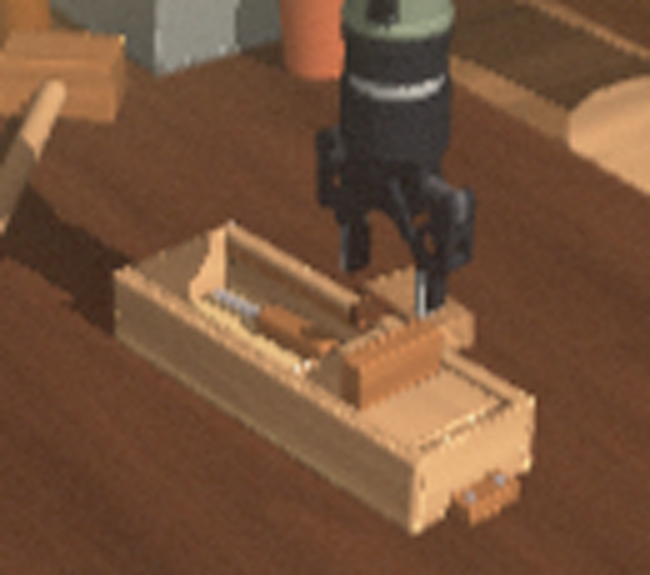

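The side view shows the jaws straddling the bar in y: tips at crop (355,268) and (428,310), bar at (395,365) below. Descending now.

```bash
python3 -m crank '[{"grip":0.07,"dx":0,"dy":-0.0027,"dz":0.017,"spin":-0.8},{"grip":0.07,"dx":0,"dy":0,"dz":0.017,"spin":0},{"grip":0.07,"dx":0,"dy":0,"dz":0.016,"spin":0},{"grip":0.07,"dx":0,"dy":0,"dz":0.006,"spin":0},{"grip":0.07,"dx":0,"dy":0,"dz":0,"spin":0}]'
python3 - <<'E'
from h import *
import cv2
rep([.5284,-.09,.061])
im=manip.camera("side")[130:245,180:310,::-1]; cv2.imwrite("pics/s2.png",cv2.resize(im,None,fx=5,fy=5,interpolation=cv2.INTER_CUBIC))
E
```

```text
clock: 3.2
eef_pos: [0.5334, -0.091, 0.0791]
ee_rot: [-0.047, 0.999, -0.001, 0.005]
wrist_force: [-0.0, 0.4, 1.0]
width: 0.822
t3.20 pos [ 0.5334 -0.091   0.0791] box xy 0.0049 -0.086 spin needed deg -0.36 tilt [ 0.01  -0.002 -1.   ] w 0.822 F [-0.03  0.36  0.98] Fbox x,y [0.   0.36]
tool delta [0.0051 0.0016 0.018 ]
```

View pics/s2.png

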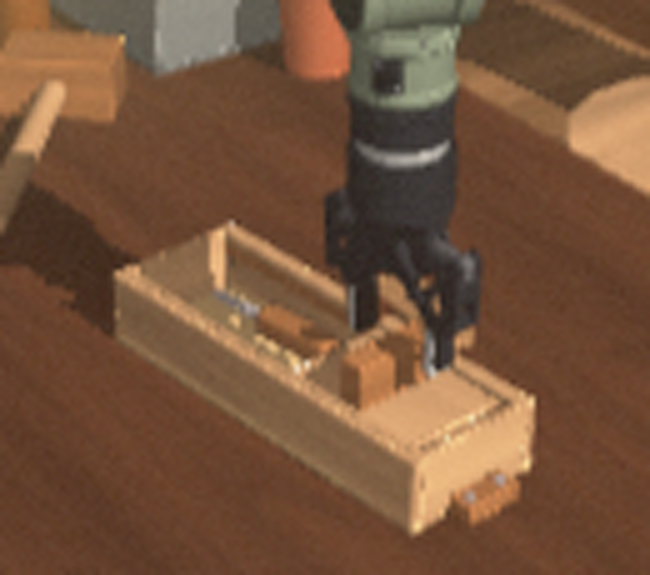

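The jaws straddle the bar (at crop 370,370) with no contact, but the tool has drifted 5 mm to +x. I correct that while lowering.

```bash
python3 -m crank '[{"grip":0.07,"dx":0.007,"dy":0.0015,"dz":0,"spin":0},{"grip":0.07,"dx":0,"dy":0,"dz":0.006,"spin":0},{"grip":0.07,"dx":0,"dy":0,"dz":0.006,"spin":0},{"grip":0.07,"dx":0,"dy":0,"dz":0,"spin":0}]'
python3 - <<'E'
from h import *
rep([.5274,-.09,.061])
E
```

```text
clock: 3.65
eef_pos: [0.528, -0.0907, 0.0697]
ee_rot: [-0.047, 0.999, -0.002, 0.007]
wrist_force: [-0.7, -0.3, 0.0]
width: 0.822
t3.65 pos [ 0.528  -0.0907  0.0697] box xy -0.0005 -0.0851 spin needed deg -0.40 tilt [ 0.015 -0.004 -1.   ] w 0.822 F [-0.74 -0.31  0.01] Fbox x,y [-0.76 -0.24]
tool delta [0.0006 0.0008 0.0086]
```

```bash
python3 -m crank '[{"grip":0.07,"dx":0.002,"dy":0.001,"dz":0.005,"spin":0},{"grip":0.07,"dx":0.001,"dy":0,"dz":0.005,"spin":0},{"grip":0.07,"dx":0,"dy":0,"dz":0,"spin":0}]'
python3 -c "
from h import *
rep([.5274,-.09,.061])"
python3 -m crank '[{"grip":0,"dx":0,"dy":0,"dz":0,"spin":0},{"grip":0,"dx":0,"dy":0,"dz":0,"spin":0},{"grip":0,"dx":0,"dy":0,"dz":0,"spin":0},{"grip":0,"dx":0,"dy":0,"dz":0,"spin":0},{"grip":0,"dx":0,"dy":0,"dz":0,"spin":0},{"grip":0,"dx":0,"dy":0,"dz":0,"spin":0},{"grip":0,"dx":0,"dy":0,"dz":0,"spin":0}]' 40
python3 - <<'E'
from h import *
rep([.5274,-.09,.061])
import cv2
im=manip.camera("side")[130:245,180:310,::-1]; cv2.imwrite("pics/s3.png",cv2.resize(im,None,fx=5,fy=5,interpolation=cv2.INTER_CUBIC))
E
```

```text
clock: 3.95
eef_pos: [0.5248, -0.09, 0.0587]
ee_rot: [-0.046, 0.999, -0.002, 0.007]
wrist_force: [-0.3, 0.6, -0.6]
width: 0.818
t3.95 pos [ 0.5248 -0.09    0.0587] box xy -0.0036 -0.0841 spin needed deg -0.40 tilt [ 0.015 -0.004 -1.   ] w 0.818 F [-0.32  0.63 -0.61] Fbox x,y [-0.26  0.66]
tool delta [-0.0026 -0.0003 -0.0023]
clock: 4.65
eef_pos: [0.5247, -0.0897, 0.0585]
ee_rot: [-0.047, 0.999, -0.002, 0.007]
wrist_force: [-0.3, -0.3, -1.1]
width: 0.272
t4.65 pos [ 0.5247 -0.0897  0.0585] box xy -0.0037 -0.0838 spin needed deg -0.32 tilt [ 0.014 -0.003 -1.   ] w 0.272 F [-0.27 -0.29 -1.06] Fbox x,y [-0.3  -0.26]
tool delta [-0.0027 -0.0005 -0.0024]
```

View pics/s3.png

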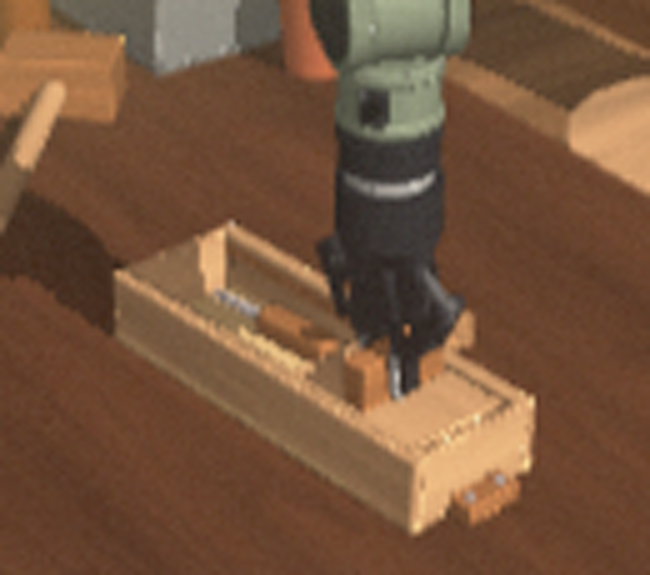

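Gripped: the opening is about 23 mm and the bar is at box y ≈ −0.084. I slide through the zone that cannot bind first.

```bash
python3 -m crank '[{"grip":0,"dx":0,"dy":0.003,"dz":0,"spin":0},{"grip":0,"dx":0,"dy":0.003,"dz":0,"spin":0},{"grip":0,"dx":0,"dy":0.003,"dz":0,"spin":0},{"grip":0,"dx":0,"dy":0.003,"dz":0,"spin":0}]'
python3 -c "
from h import *
rep()"
python3 -m crank '[{"grip":0,"dx":0,"dy":0.004,"dz":0,"spin":0},{"grip":0,"dx":0,"dy":0.004,"dz":0,"spin":0},{"grip":0,"dx":0,"dy":0.004,"dz":0,"spin":0},{"grip":0,"dx":0,"dy":0.004,"dz":0,"spin":0},{"grip":0,"dx":0,"dy":0.004,"dz":0,"spin":0}]'
python3 -c "
from h import *
rep()"
```

```text
clock: 5.1
eef_pos: [0.5235, -0.0778, 0.0586]
ee_rot: [-0.047, 0.999, -0.002, 0.007]
wrist_force: [-0.7, -0.6, 0.2]
width: 0.272
t5.10 pos [ 0.5235 -0.0778  0.0586] box xy -0.0037 -0.0718 spin needed deg -0.36 tilt [ 0.014 -0.004 -1.   ] w 0.272 F [-0.69 -0.57  0.22] Fbox x,y [-0.74 -0.5 ]
clock: 5.6
eef_pos: [0.5212, -0.056, 0.0585]
ee_rot: [-0.047, 0.999, -0.002, 0.007]
wrist_force: [-1.3, -1.9, 0.6]
width: 0.275
t5.60 pos [ 0.5212 -0.056   0.0585] box xy -0.0037 -0.0499 spin needed deg -0.35 tilt [ 0.014 -0.004 -1.   ] w 0.275 F [-1.32 -1.91  0.63] Fbox x,y [-1.5  -1.76]
```

```bash
python3 -m crank '[{"grip":0,"dx":0,"dy":0.003,"dz":0,"spin":0},{"grip":0,"dx":0,"dy":0.003,"dz":0,"spin":0},{"grip":0,"dx":0,"dy":0.003,"dz":0,"spin":0},{"grip":0,"dx":0,"dy":0.003,"dz":0,"spin":0},{"grip":0,"dx":0,"dy":0.003,"dz":0,"spin":0}]'
python3 -c "
from h import *
rep()"
python3 -m crank '[{"grip":0,"dx":0,"dy":0.002,"dz":0,"spin":0},{"grip":0,"dx":0,"dy":0.002,"dz":0,"spin":0},{"grip":0,"dx":0,"dy":0.002,"dz":0,"spin":0},{"grip":0,"dx":0,"dy":0.002,"dz":0,"spin":0}]'
python3 -c "
from h import *
rep()"
python3 -m crank '[{"grip":0,"dx":0,"dy":0.002,"dz":0,"spin":0},{"grip":0,"dx":0,"dy":0.002,"dz":0,"spin":0}]'
python3 -c "
from h import *
rep()"
```

```text
clock: 6.1
eef_pos: [0.5196, -0.0395, 0.0586]
ee_rot: [-0.047, 0.999, -0.002, 0.007]
wrist_force: [-0.8, -2.2, 0.4]
width: 0.277
t6.10 pos [ 0.5196 -0.0395  0.0586] box xy -0.0038 -0.0333 spin needed deg -0.34 tilt [ 0.014 -0.004 -1.   ] w 0.277 F [-0.8  -2.15  0.36] Fbox x,y [-1.01 -2.06]
clock: 6.5
eef_pos: [0.5186, -0.0312, 0.0585]
ee_rot: [-0.047, 0.999, -0.003, 0.007]
wrist_force: [-1.7, -3.0, 1.0]
width: 0.277
t6.50 pos [ 0.5186 -0.0312  0.0585] box xy -0.0039 -0.0249 spin needed deg -0.35 tilt [ 0.013 -0.005 -1.   ] w 0.277 F [-1.66 -3.01  0.97] Fbox x,y [-1.95 -2.83]
clock: 6.7
eef_pos: [0.5182, -0.027, 0.0585]
ee_rot: [-0.047, 0.999, -0.003, 0.007]
wrist_force: [-1.6, -2.1, 0.3]
width: 0.276
t6.70 pos [ 0.5182 -0.027   0.0585] box xy -0.0039 -0.0207 spin needed deg -0.37 tilt [ 0.013 -0.005 -1.   ] w 0.276 F [-1.58 -2.09  0.3 ] Fbox x,y [-1.78 -1.92]
```

Now the binding zone: 2 mm rows, checking the force often.

```bash
python3 -m crank '[{"grip":0,"dx":0,"dy":0.002,"dz":0,"spin":0},{"grip":0,"dx":0,"dy":0.002,"dz":0,"spin":0}]'
python3 -c "
from h import *
rep()"
python3 -m crank '[{"grip":0,"dx":0,"dy":0.001,"dz":0,"spin":0},{"grip":0,"dx":0,"dy":0.001,"dz":0,"spin":0}]'
python3 -c "
from h import *
rep()"
```

```text
clock: 6.9
eef_pos: [0.5178, -0.0227, 0.0585]
ee_rot: [-0.047, 0.999, -0.003, 0.007]
wrist_force: [-1.5, -2.7, 1.5]
width: 0.27
t6.90 pos [ 0.5178 -0.0227  0.0585] box xy -0.0039 -0.0164 spin needed deg -0.37 tilt [ 0.013 -0.005 -1.   ] w 0.270 F [-1.52 -2.69  1.48] Fbox x,y [-1.78 -2.53]
clock: 7.1
eef_pos: [0.5175, -0.0203, 0.0585]
ee_rot: [-0.047, 0.999, -0.003, 0.007]
wrist_force: [-2.1, -1.6, 1.8]
width: 0.275
t7.10 pos [ 0.5175 -0.0203  0.0585] box xy -0.0039 -0.014 spin needed deg -0.36 tilt [ 0.013 -0.005 -1.   ] w 0.275 F [-2.05 -1.61  1.77] Fbox x,y [-2.2 -1.4]
```

```bash
python3 -m crank '[{"grip":0,"dx":0,"dy":0.001,"dz":0,"spin":0},{"grip":0,"dx":0,"dy":0.001,"dz":0,"spin":0}]'
python3 -c "
from h import *
rep()"
```

```text
clock: 7.3
eef_pos: [0.5173, -0.0182, 0.0585]
ee_rot: [-0.047, 0.999, -0.003, 0.007]
wrist_force: [-1.4, -3.5, 1.5]
width: 0.276
t7.30 pos [ 0.5173 -0.0182  0.0585] box xy -0.0039 -0.0119 spin needed deg -0.37 tilt [ 0.013 -0.005 -1.   ] w 0.276 F [-1.42 -3.49  1.53] Fbox x,y [-1.76 -3.33]
```

```bash
python3 -m crank '[{"grip":0,"dx":0,"dy":0.001,"dz":0,"spin":0},{"grip":0,"dx":0,"dy":0.001,"dz":0,"spin":0},{"grip":0,"dx":0,"dy":0.001,"dz":0,"spin":0}]'
python3 -c "
from h import *
rep()"
```

```text
clock: 7.6
eef_pos: [0.517, -0.015, 0.0585]
ee_rot: [-0.047, 0.999, -0.003, 0.007]
wrist_force: [-1.6, -2.5, 1.5]
width: 0.27
t7.60 pos [ 0.517  -0.015   0.0585] box xy -0.0039 -0.0087 spin needed deg -0.37 tilt [ 0.013 -0.005 -1.   ] w 0.270 F [-1.59 -2.47  1.49] Fbox x,y [-1.82 -2.3 ]
```

```bash
python3 -m crank '[{"grip":0,"dx":0,"dy":0.001,"dz":0,"spin":0},{"grip":0,"dx":0,"dy":0.001,"dz":0,"spin":0}]'
python3 -c "
from h import *
rep()"
```

```text
clock: 7.8
eef_pos: [0.5168, -0.0129, 0.0586]
ee_rot: [-0.047, 0.999, -0.003, 0.007]
wrist_force: [-0.7, -2.4, 1.1]
width: 0.28
t7.80 pos [ 0.5168 -0.0129  0.0586] box xy -0.0039 -0.0065 spin needed deg -0.37 tilt [ 0.013 -0.005 -1.   ] w 0.280 F [-0.67 -2.39  1.1 ] Fbox x,y [-0.91 -2.31]
```

```bash
python3 -m crank '[{"grip":0,"dx":0,"dy":0.001,"dz":0,"spin":0},{"grip":0,"dx":0,"dy":0.001,"dz":0,"spin":0},{"grip":0,"dx":0,"dy":0.001,"dz":0,"spin":0},{"grip":0,"dx":0,"dy":0.001,"dz":0,"spin":0}]'
python3 -c "
from h import *
rep()"
```

```text
clock: 8.2
eef_pos: [0.5163, -0.0085, 0.0585]
ee_rot: [-0.047, 0.999, -0.003, 0.006]
wrist_force: [-1.7, -2.1, 1.5]
width: 0.272
t8.20 pos [ 0.5163 -0.0085  0.0585] box xy -0.0039 -0.0021 spin needed deg -0.36 tilt [ 0.013 -0.005 -1.   ] w 0.272 F [-1.71 -2.08  1.54] Fbox x,y [-1.91 -1.9 ]
```

```bash
python3 -m crank '[{"grip":0,"dx":0,"dy":0.001,"dz":0,"spin":0},{"grip":0,"dx":0,"dy":0.001,"dz":0,"spin":0},{"grip":0,"dx":0,"dy":0.001,"dz":0,"spin":0},{"grip":0,"dx":0,"dy":0.001,"dz":0,"spin":0}]'
python3 -c "
from h import *
rep()"
```

```text
clock: 8.6
eef_pos: [0.5158, -0.0042, 0.0585]
ee_rot: [-0.047, 0.999, -0.003, 0.006]
wrist_force: [-1.0, -2.5, 2.4]
width: 0.273
t8.60 pos [ 0.5158 -0.0042  0.0585] box xy -0.004 0.0022 spin needed deg -0.37 tilt [ 0.013 -0.005 -1.   ] w 0.273 F [-1.   -2.48  2.35] Fbox x,y [-1.24 -2.36]
```

```bash
python3 -m crank '[{"grip":0,"dx":0,"dy":0.001,"dz":0,"spin":0},{"grip":0,"dx":0,"dy":0.001,"dz":0,"spin":0},{"grip":0,"dx":0,"dy":0.001,"dz":0,"spin":0},{"grip":0,"dx":0,"dy":0.001,"dz":0,"spin":0}]'
python3 -c "
from h import *
rep()"
```

```text
clock: 9.0
eef_pos: [0.5154, 0.0002, 0.0585]
ee_rot: [-0.047, 0.999, -0.003, 0.006]
wrist_force: [-2.0, -2.2, 2.6]
width: 0.277
t9.00 pos [5.154e-01 2.000e-04 5.850e-02] box xy -0.004 0.0066 spin needed deg -0.36 tilt [ 0.013 -0.005 -1.   ] w 0.277 F [-2.02 -2.23  2.58] Fbox x,y [-2.23 -2.01]
```

```bash
python3 -m crank '[{"grip":0,"dx":0,"dy":0.001,"dz":0,"spin":0},{"grip":0,"dx":0,"dy":0.001,"dz":0,"spin":0},{"grip":0,"dx":0,"dy":0.001,"dz":0,"spin":0},{"grip":0,"dx":0,"dy":0.001,"dz":0,"spin":0}]'
python3 -c "
from h import *
rep()"
```

```text
clock: 9.4
eef_pos: [0.515, 0.0045, 0.0586]
ee_rot: [-0.047, 0.999, -0.003, 0.006]
wrist_force: [-1.5, -2.8, 1.9]
width: 0.277
t9.40 pos [0.515  0.0045 0.0586] box xy -0.0039 0.011 spin needed deg -0.37 tilt [ 0.013 -0.005 -1.   ] w 0.277 F [-1.47 -2.81  1.9 ] Fbox x,y [-1.75 -2.65]
```

```bash
python3 -m crank '[{"grip":0,"dx":0,"dy":0.001,"dz":0,"spin":0},{"grip":0,"dx":0,"dy":0.001,"dz":0,"spin":0},{"grip":0,"dx":0,"dy":0.001,"dz":0,"spin":0},{"grip":0,"dx":0,"dy":0.001,"dz":0,"spin":0}]'
python3 -c "
from h import *
rep()"
```

```text
clock: 9.8
eef_pos: [0.5145, 0.0089, 0.0585]
ee_rot: [-0.047, 0.999, -0.003, 0.006]
wrist_force: [-2.3, -2.5, 1.3]
width: 0.277
t9.80 pos [0.5145 0.0089 0.0585] box xy -0.004 0.0154 spin needed deg -0.37 tilt [ 0.013 -0.005 -1.   ] w 0.277 F [-2.34 -2.5   1.26] Fbox x,y [-2.57 -2.26]
```

```bash
python3 -m crank '[{"grip":0,"dx":0,"dy":0.001,"dz":0,"spin":0},{"grip":0,"dx":0,"dy":0.001,"dz":0,"spin":0},{"grip":0,"dx":0,"dy":0.001,"dz":0,"spin":0},{"grip":0,"dx":0,"dy":0.001,"dz":0,"spin":0}]'
python3 -c "
from h import *
rep()"
```

```text
clock: 10.2
eef_pos: [0.5141, 0.0132, 0.0585]
ee_rot: [-0.047, 0.999, -0.003, 0.006]
wrist_force: [-1.9, -2.2, 2.2]
width: 0.278
t10.20 pos [0.5141 0.0132 0.0585] box xy -0.004 0.0197 spin needed deg -0.37 tilt [ 0.013 -0.005 -1.   ] w 0.278 F [-1.93 -2.24  2.2 ] Fbox x,y [-2.15 -2.04]
```

```bash
python3 -m crank '[{"grip":0,"dx":0,"dy":0.001,"dz":0,"spin":0},{"grip":0,"dx":0,"dy":0.001,"dz":0,"spin":0},{"grip":0,"dx":0,"dy":0.001,"dz":0,"spin":0},{"grip":0,"dx":0,"dy":0.001,"dz":0,"spin":0}]'
python3 -c "
from h import *
rep()"
```

```text
clock: 10.6
eef_pos: [0.5136, 0.0176, 0.0585]
ee_rot: [-0.047, 0.999, -0.003, 0.006]
wrist_force: [-1.7, -2.7, 2.4]
width: 0.275
t10.60 pos [0.5136 0.0176 0.0585] box xy -0.004 0.0241 spin needed deg -0.37 tilt [ 0.013 -0.005 -1.   ] w 0.275 F [-1.74 -2.73  2.38] Fbox x,y [-2.   -2.55]
```

```bash
python3 -m crank '[{"grip":0,"dx":0,"dy":0.001,"dz":0,"spin":0},{"grip":0,"dx":0,"dy":0.001,"dz":0,"spin":0},{"grip":0,"dx":0,"dy":0.001,"dz":0,"spin":0},{"grip":0,"dx":0,"dy":0.001,"dz":0,"spin":0}]'
python3 -c "
from h import *
rep()"
```

```text
clock: 11.0
eef_pos: [0.5132, 0.0219, 0.0585]
ee_rot: [-0.047, 0.999, -0.003, 0.006]
wrist_force: [-3.6, -3.0, 3.4]
width: 0.273
t11.00 pos [0.5132 0.0219 0.0585] box xy -0.004 0.0285 spin needed deg -0.37 tilt [ 0.013 -0.005 -1.   ] w 0.273 F [-3.63 -3.02  3.39] Fbox x,y [-3.92 -2.65]
```

```bash
python3 -m crank '[{"grip":0,"dx":0,"dy":0.001,"dz":0,"spin":0},{"grip":0,"dx":0,"dy":0.001,"dz":0,"spin":0},{"grip":0,"dx":0,"dy":0.001,"dz":0,"spin":0},{"grip":0,"dx":0,"dy":0.001,"dz":0,"spin":0}]'
python3 -c "
from h import *
rep()"
```

```text
clock: 11.4
eef_pos: [0.5127, 0.0263, 0.0585]
ee_rot: [-0.047, 0.999, -0.003, 0.006]
wrist_force: [-1.7, -2.2, 3.4]
width: 0.275
t11.40 pos [0.5127 0.0263 0.0585] box xy -0.004 0.0328 spin needed deg -0.37 tilt [ 0.013 -0.005 -1.   ] w 0.275 F [-1.71 -2.18  3.4 ] Fbox x,y [-1.92 -2.  ]
```

```bash
python3 -m crank '[{"grip":0,"dx":0,"dy":0.001,"dz":0,"spin":0},{"grip":0,"dx":0,"dy":0.001,"dz":0,"spin":0},{"grip":0,"dx":0,"dy":0.001,"dz":0,"spin":0},{"grip":0,"dx":0,"dy":0.001,"dz":0,"spin":0}]'
python3 -c "
from h import *
rep()"
```

```text
clock: 11.8
eef_pos: [0.5123, 0.0306, 0.0585]
ee_rot: [-0.047, 0.999, -0.003, 0.006]
wrist_force: [-2.1, -1.1, 3.0]
width: 0.273
t11.80 pos [0.5123 0.0306 0.0585] box xy -0.0041 0.0372 spin needed deg -0.37 tilt [ 0.013 -0.005 -1.   ] w 0.273 F [-2.13 -1.13  2.97] Fbox x,y [-2.23 -0.91]
```

Run:
```python
from h import *
import cv2
im=manip.camera("side")[130:245,180:310,::-1]; cv2.imwrite("pics/s4.png",cv2.resize(im,None,fx=5,fy=5,interpolation=cv2.INTER_CUBIC))
```

```text
(no output)
```

View pics/s4.png

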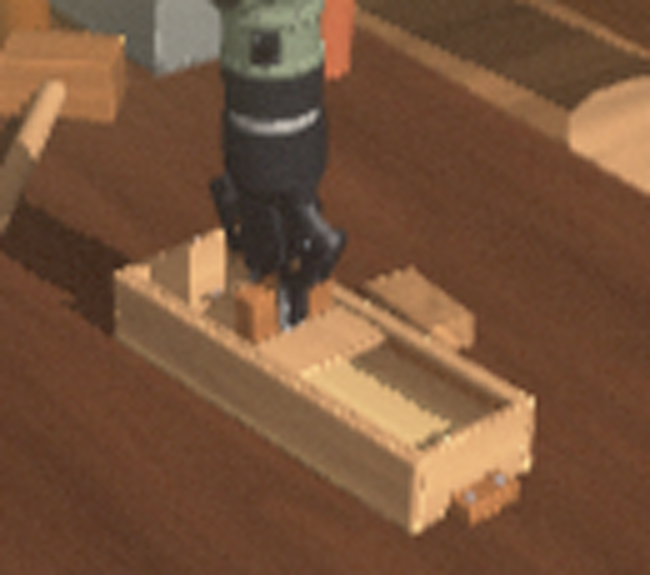

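The cover and bar (crop 280,310) have moved with the gripper and the −y half of the box is now open. The marker is hidden behind the hand. Continuing.

```bash
python3 -m crank '[{"grip":0,"dx":0,"dy":0.001,"dz":0,"spin":0},{"grip":0,"dx":0,"dy":0.001,"dz":0,"spin":0},{"grip":0,"dx":0,"dy":0.001,"dz":0,"spin":0},{"grip":0,"dx":0,"dy":0.001,"dz":0,"spin":0}]'
python3 -c "
from h import *
rep()"
```

```text
clock: 12.25
eef_pos: [0.5118, 0.035, 0.0585]
ee_rot: [-0.047, 0.999, -0.003, 0.006]
wrist_force: [-2.1, -2.9, 4.3]
width: 0.275
t12.25 pos [0.5118 0.035  0.0585] box xy -0.004 0.0416 spin needed deg -0.36 tilt [ 0.013 -0.005 -1.   ] w 0.275 F [-2.1  -2.89  4.31] Fbox x,y [-2.38 -2.67]
```

```bash
python3 -m crank '[{"grip":0,"dx":0,"dy":0.001,"dz":0,"spin":0},{"grip":0,"dx":0,"dy":0.001,"dz":0,"spin":0},{"grip":0,"dx":0,"dy":0.001,"dz":0,"spin":0},{"grip":0,"dx":0,"dy":0.001,"dz":0,"spin":0}]'
python3 -c "
from h import *
rep()"
```

```text
clock: 12.65
eef_pos: [0.5115, 0.0385, 0.0585]
ee_rot: [-0.047, 0.999, -0.004, 0.006]
wrist_force: [-1.6, -5.6, 3.2]
width: 0.279
t12.65 pos [0.5115 0.0385 0.0585] box xy -0.0041 0.0451 spin needed deg -0.39 tilt [ 0.013 -0.007 -1.   ] w 0.279 F [-1.63 -5.58  3.19] Fbox x,y [-2.18 -5.39]
```

Binding has begun: the force rose from about 2.4 to 5.4 N. Pressing on in small steps.

```bash
python3 -m crank '[{"grip":0,"dx":0,"dy":0.001,"dz":0,"spin":0},{"grip":0,"dx":0,"dy":0.001,"dz":0,"spin":0}]'
python3 -c "
from h import *
rep()"
```

```text
clock: 12.85
eef_pos: [0.5113, 0.0391, 0.0585]
ee_rot: [-0.046, 0.999, -0.006, 0.006]
wrist_force: [-2.0, -6.0, 3.4]
width: 0.276
t12.85 pos [0.5113 0.0391 0.0585] box xy -0.0041 0.0457 spin needed deg -0.44 tilt [ 0.013 -0.011 -1.   ] w 0.276 F [-1.96 -6.    3.35] Fbox x,y [-2.55 -5.77]
```

```bash
python3 -m crank '[{"grip":0,"dx":0,"dy":0.0015,"dz":0,"spin":0},{"grip":0,"dx":0,"dy":0.0015,"dz":0,"spin":0}]'
python3 -c "
from h import *
rep()"
```

```text
clock: 13.05
eef_pos: [0.5113, 0.04, 0.0586]
ee_rot: [-0.045, 0.999, -0.008, 0.006]
wrist_force: [-2.2, -9.8, 3.5]
width: 0.277
t13.05 pos [0.5113 0.04   0.0586] box xy -0.0041 0.0467 spin needed deg -0.53 tilt [ 0.013 -0.015 -1.   ] w 0.277 F [-2.24 -9.83  3.52] Fbox x,y [-3.21 -9.56]
```

```bash
python3 -m crank '[{"grip":0,"dx":0,"dy":0.0017,"dz":0,"spin":0},{"grip":0,"dx":0,"dy":0.0017,"dz":0,"spin":0}]'
python3 -c "
from h import *
rep()"
```

```text
clock: 13.25
eef_pos: [0.5112, 0.0409, 0.0586]
ee_rot: [-0.045, 0.999, -0.01, 0.006]
wrist_force: [-1.3, -11.7, 2.3]
width: 0.277
t13.25 pos [0.5112 0.0409 0.0586] box xy -0.0041 0.0475 spin needed deg -0.63 tilt [ 0.013 -0.02  -1.   ] w 0.277 F [ -1.3  -11.74   2.26] Fbox x,y [ -2.47 -11.55]
```

Bind confirmed at about 11.5 N total, which is about 9 N above drag. Drawing back 20 mm to box y ≈ 0.0275.

```bash
python3 -m crank '[{"grip":0,"dx":0,"dy":-0.002,"dz":0,"spin":0},{"grip":0,"dx":0,"dy":-0.003,"dz":0,"spin":0},{"grip":0,"dx":0,"dy":-0.003,"dz":0,"spin":0},{"grip":0,"dx":0,"dy":-0.003,"dz":0,"spin":0},{"grip":0,"dx":0,"dy":-0.002,"dz":0,"spin":0},{"grip":0,"dx":0,"dy":0,"dz":0,"spin":0}]'
python3 - <<'E'
from h import *
import cv2
rep()
for n,a,b,c0,d,f in(("top",150,240,175,330,5),("side",130,245,180,310,5)):
    im=manip.camera(n)[a:b,c0:d,::-1]; cv2.imwrite(f"pics/{n}5.png",cv2.resize(im,None,fx=f,fy=f,interpolation=cv2.INTER_CUBIC))
E
```

```text
clock: 13.85
eef_pos: [0.5122, 0.0312, 0.0585]
ee_rot: [-0.046, 0.999, -0.005, 0.006]
wrist_force: [-2.2, -0.7, 3.9]
width: 0.276
t13.85 pos [0.5122 0.0312 0.0585] box xy -0.004 0.0378 spin needed deg -0.47 tilt [ 0.013 -0.009 -1.   ] w 0.276 F [-2.19 -0.74  3.92] Fbox x,y [-2.26 -0.52]
```

View pics/top5.png

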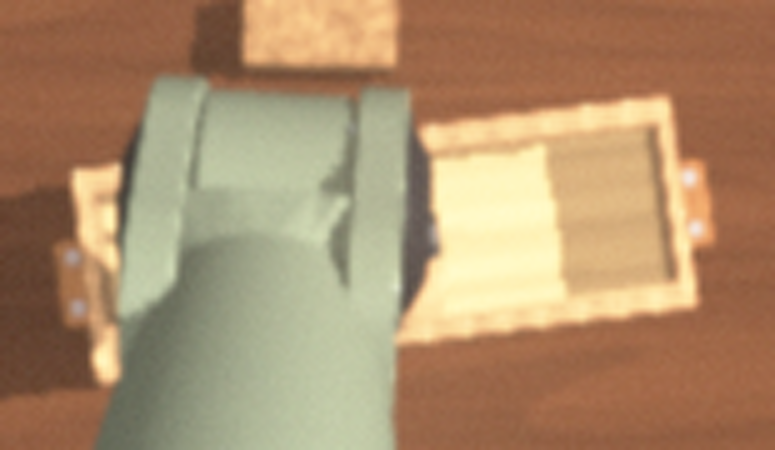

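View pics/side5.png

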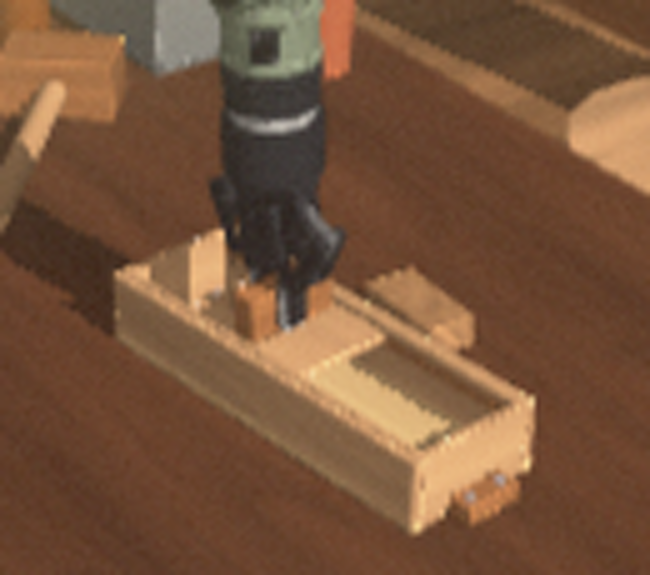

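```bash
python3 -m crank '[{"grip":0,"dx":0,"dy":-0.0025,"dz":0,"spin":0},{"grip":0,"dx":0,"dy":-0.0025,"dz":0,"spin":0},{"grip":0,"dx":0,"dy":-0.0025,"dz":0,"spin":0},{"grip":0,"dx":0,"dy":-0.0015,"dz":0,"spin":0},{"grip":0,"dx":0,"dy":0,"dz":0,"spin":0}]'
python3 -c "
from h import *
rep()"
```

```text
clock: 14.45
eef_pos: [0.5131, 0.0221, 0.0586]
ee_rot: [-0.046, 0.999, -0.004, 0.006]
wrist_force: [-2.5, 1.3, 2.5]
width: 0.272
t14.45 pos [0.5131 0.0221 0.0586] box xy -0.004 0.0286 spin needed deg -0.45 tilt [ 0.013 -0.008 -1.   ] w 0.272 F [-2.54  1.34  2.54] Fbox x,y [-2.39  1.59]
```

```bash
python3 -m crank '[{"grip":0,"dx":0,"dy":-0.0012,"dz":0,"spin":0},{"grip":0,"dx":0,"dy":0,"dz":0,"spin":0}]'
python3 -c "
from h import *
rep()"
```

```text
clock: 14.65
eef_pos: [0.5133, 0.0206, 0.0585]
ee_rot: [-0.046, 0.999, -0.004, 0.006]
wrist_force: [-2.4, 0.8, 2.1]
width: 0.275
t14.65 pos [0.5133 0.0206 0.0585] box xy -0.004 0.0272 spin needed deg -0.45 tilt [ 0.013 -0.008 -1.   ] w 0.275 F [-2.41  0.78  2.06] Fbox x,y [-2.32  1.02]
```

```bash
python3 -m crank '[{"grip":0.05,"dx":0,"dy":0,"dz":0,"spin":0},{"grip":0.05,"dx":0,"dy":0,"dz":0,"spin":0},{"grip":0.05,"dx":0,"dy":0,"dz":0,"spin":0},{"grip":0.05,"dx":0,"dy":0,"dz":0,"spin":0},{"grip":0.05,"dx":0,"dy":0,"dz":0,"spin":0}]'
python3 -c "
from h import *
rep()"
python3 -m crank '[{"grip":0.05,"dx":0,"dy":0,"dz":-0.01,"spin":0},{"grip":0.05,"dx":0,"dy":0,"dz":-0.01,"spin":0},{"grip":0.05,"dx":0,"dy":0,"dz":-0.015,"spin":0},{"grip":0.05,"dx":0,"dy":0,"dz":-0.02,"spin":0}]'
python3 -c "
from h import *
rep()"
```

```text
clock: 15.15
eef_pos: [0.5147, 0.018, 0.0585]
ee_rot: [-0.044, 0.999, -0.008, 0.007]
wrist_force: [-0.1, 0.3, -0.1]
width: 0.584
t15.15 pos [0.5147 0.018  0.0585] box xy -0.0029 0.0244 spin needed deg -0.64 tilt [ 0.015 -0.015 -1.   ] w 0.584 F [-0.1   0.3  -0.05] Fbox x,y [-0.07  0.31]
clock: 15.55
eef_pos: [0.5119, 0.0188, 0.1149]
ee_rot: [-0.044, 0.999, -0.008, 0.005]
wrist_force: [0.5, -0.1, -0.7]
width: 0.585
t15.55 pos [0.5119 0.0188 0.1149] box xy -0.0055 0.0255 spin needed deg -0.65 tilt [ 0.01  -0.016 -1.   ] w 0.585 F [ 0.46 -0.14 -0.67] Fbox x,y [ 0.44 -0.19]
```

```bash
python3 -m crank '[{"grip":0.05,"dx":0,"dy":0,"dz":-0.04,"spin":0},{"grip":0.05,"dx":0,"dy":0,"dz":-0.04,"spin":0},{"grip":0.05,"dx":0,"dy":0,"dz":-0.04,"spin":0},{"grip":0.05,"dx":0,"dy":0.04,"dz":0,"spin":0},{"grip":0.05,"dx":0,"dy":0.04,"dz":0,"spin":0},{"grip":0.05,"dx":0,"dy":0.04,"dz":0,"spin":0},{"grip":0.05,"dx":0,"dy":0.04,"dz":0,"spin":0},{"grip":0.05,"dx":0,"dy":0.04,"dz":0,"spin":0}]'
python3 -m crank '[{"grip":0.05,"dx":0,"dy":0.04,"dz":0,"spin":0},{"grip":0.05,"dx":0,"dy":0.04,"dz":0,"spin":0},{"grip":0.05,"dx":0,"dy":0.04,"dz":0,"spin":0},{"grip":0.05,"dx":0,"dy":0.04,"dz":0,"spin":0},{"grip":0.05,"dx":0,"dy":0.04,"dz":0,"spin":0},{"grip":0.05,"dx":0,"dy":0,"dz":0,"spin":0}]'
python3 - <<'E'
from h import *
import cv2
rep()
for n,a,b,c0,d,f in(("top",155,240,175,330,5),("side",165,245,190,300,7)):
    I=manip.camera(n);cv2.imwrite(f"pics/{n}6full.png",I[:,:,::-1]);im=I[a:b,c0:d,::-1]; cv2.imwrite(f"pics/{n}6.png",cv2.resize(im,None,fx=f,fy=f,interpolation=cv2.INTER_CUBIC))
E
```

```text
clock: 16.35
eef_pos: [0.497, 0.2218, 0.2504]
ee_rot: [-0.038, 0.999, -0.009, 0.014]
wrist_force: [1.5, 0.5, -0.6]
width: 0.583
clock: 16.95
eef_pos: [0.4784, 0.434, 0.2541]
ee_rot: [-0.041, 0.999, -0.007, 0.018]
wrist_force: [0.1, 0.3, 0.7]
width: 0.587
t16.95 pos [0.4784 0.434  0.2541] box xy 0.0025 0.442 spin needed deg -1.02 tilt [ 0.036 -0.012 -0.999] w 0.587 F [0.1  0.31 0.69] Fbox x,y [0.13 0.3 ]
```

View pics/top6.png

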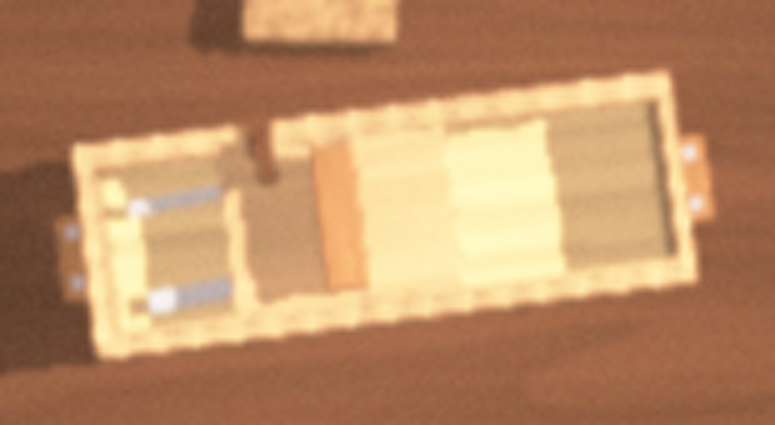

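View pics/side6.png

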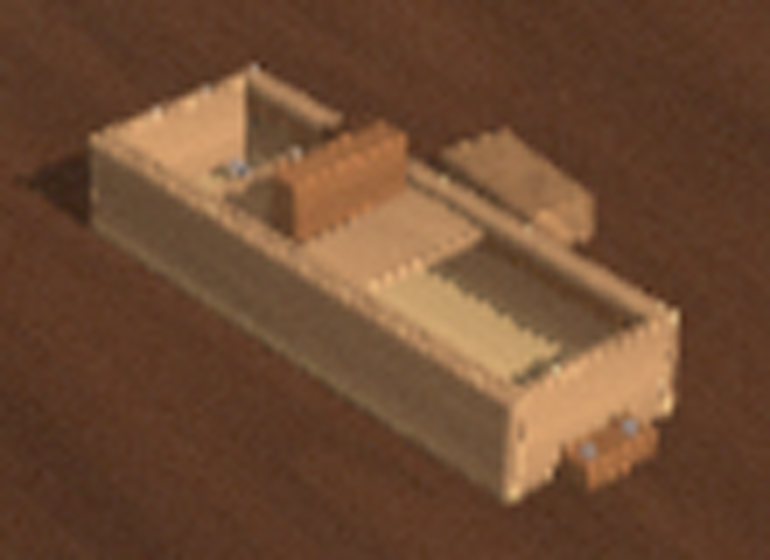

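The cover is free, the marker arm is at crop (265,155) and the bar's left edge is at (316,150). I measure the gap.

Run:
```python
from h import *
import cv2
I=cv2.imread("pics/top6full.png")
for y in (181,182,183,184,185,186,187,188,190,195): print(y,[tuple(int(k) for k in I[y,x,::-1]) for x in range(225,252)] if y in(184,186) else [int(I[y,x,1]) for x in range(223,252)])
def by(p,z,f=c):
    q=ray("top",*f(p),z)[:2]-BC; return (q@AX).round(4),(q@AY).round(4)
print("marker right",by((276,165),.079),"left",by((250,165),.079))
print("bar left",by((315,150),.092),by((329,285),.092),"right",by((352,145),.092),by((368,285),.092))
def sy(p,z):
    q=ray("side",*cs(p),z)[:2]-BC; return (q@AX).round(4),(q@AY).round(4)
print([sy(p,.092) for p in [(276,174),(299,186),(408,133),(383,120)]])
```

```text
181 [140, 116, 103, 103, 98, 123, 173, 215, 222, 219, 214, 212, 214, 220, 224, 221, 218, 212, 203, 205, 203, 210, 218, 219, 211, 203, 203, 208, 214]
182 [144, 114, 97, 99, 101, 124, 170, 215, 218, 216, 209, 208, 207, 211, 216, 218, 212, 206, 197, 192, 187, 195, 213, 223, 220, 217, 219, 222, 224]
183 [143, 115, 91, 98, 104, 122, 169, 209, 214, 211, 204, 202, 195, 193, 196, 206, 202, 190, 185, 176, 176, 189, 213, 226, 228, 226, 227, 228, 228]
184 [(145, 99, 72), (162, 106, 74), (161, 104, 70), (176, 117, 82), (222, 163, 116), (248, 211, 150), (250, 220, 159), (250, 217, 156), (249, 214, 152), (249, 215, 156), (248, 209, 151), (244, 200, 144), (233, 176, 125), (240, 182, 126), (241, 183, 127), (238, 176, 119), (237, 173, 116), (238, 172, 115), (238, 173, 116), (244, 189, 128), (251, 212, 149), (253, 226, 164), (253, 227, 168), (253, 228, 168), (253, 229, 168), (253, 227, 167), (253, 228, 168)]
185 [139, 123, 102, 106, 107, 113, 152, 201, 214, 216, 216, 215, 214, 200, 166, 164, 167, 170, 173, 173, 172, 181, 206, 223, 227, 225, 224, 226, 225]
186 [(162, 114, 83), (164, 108, 75), (163, 105
[... 760 characters left out ...]
2, 149, 153, 151, 153, 149, 141, 161, 169, 169, 172, 176, 174, 177, 179, 199, 224, 231, 230, 232, 231]
195 [170, 149, 148, 152, 149, 153, 152, 149, 153, 150, 152, 151, 151, 151, 147, 148, 170, 176, 175, 178, 177, 174, 179, 198, 216, 222, 226, 226, 226]
marker right (np.float64(0.033), np.float64(0.0588)) left (np.float64(0.0348), np.float64(0.0731))
bar left (np.float64(0.0375), np.float64(0.0359)) (np.float64(-0.0371), np.float64(0.0374)) right (np.float64(0.0377), np.float64(0.0154)) (np.float64(-0.0398), np.float64(0.0162))
[(np.float64(-0.0409), np.float64(0.0274)), (np.float64(-0.0396), np.float64(0.0102)), (np.float64(0.039), np.float64(0.0129)), (np.float64(0.038), np.float64(0.032))]
```

Run:
```python
from h import *
import cv2
def by(u,v,z):
    q=ray("top",u,v,z)[:2]-BC; return (q@AX).round(4),(q@AY).round(4)
for v,m in((186,229.25),(187,229.4),(188,229.55)): print(by(m,v,.079),by(m,v,.062))
I=cv2.imread("pics/top6full.png").astype(float); J=cv2.imread("pics/top0.png").astype(float)
for v in (184,186,188,192,196,200,204):
    print(v,"B/R",[round(I[v,x,0]/I[v,x,2],2) for x in range(233,252)])
for v in (180,184,188,192,196,200,204):
    print(v,"0 B/R",[round(J[v,x,0]/J[v,x,2],2) for x in range(273,292)])
print(by(236.6,186,.092),by(236.6,186,.092))
```

```text
(np.float64(0.0376), np.float64(0.0597)) (np.float64(0.0392), np.float64(0.0605))
(np.float64(0.0348), np.float64(0.0597)) (np.float64(0.0363), np.float64(0.0605))
(np.float64(0.032), np.float64(0.0596)) (np.float64(0.0334), np.float64(0.0604))
184 B/R [np.float64(0.61), np.float64(0.63), np.float64(0.61), np.float64(0.59), np.float64(0.54), np.float64(0.52), np.float64(0.53), np.float64(0.5), np.float64(0.49), np.float64(0.48), np.float64(0.49), np.float64(0.52), np.float64(0.59), np.float64(0.65), np.float64(0.66), np.float64(0.66), np.float64(0.66), np.float64(0.66), np.float64(0.66)]
186 B/R [np.float64(0.59), np.float64(0.58), np.float64(0.57), np.float64(0.54), np.float64(0.47), np.float64(0.46), np.float64(0.46), np.float64(0.45), np.float64(0.46), np.float64(0.46), np.float64(0.46), np.float64(0.48), np.float64(0.54), np.float64(0.63), np.float64(0.66), np.float64(0.64), np.float64(0.65), np.float64(0.66), np.float64(0.65)]
188 B/R [np.float64(0.54), np.float64(0.55), np.float64(0.54), np.float64(0.54), np.float64(0.46), np.float64(0.45), np.float64(0.46), np.float64(0.46), n
[... 3443 characters left out ...]
4), np.float64(0.53), np.float64(0.47), np.float64(0.43), np.float64(0.45), np.float64(0.47), np.float64(0.47), np.float64(0.48), np.float64(0.47), np.float64(0.47), np.float64(0.5), np.float64(0.58), np.float64(0.65), np.float64(0.67), np.float64(0.69), np.float64(0.7)]
204 0 B/R [np.float64(0.56), np.float64(0.55), np.float64(0.55), np.float64(0.55), np.float64(0.54), np.float64(0.5), np.float64(0.44), np.float64(0.46), np.float64(0.46), np.float64(0.46), np.float64(0.48), np.float64(0.48), np.float64(0.47), np.float64(0.48), np.float64(0.55), np.float64(0.67), np.float64(0.7), np.float64(0.7), np.float64(0.7)]
(np.float64(0.034), np.float64(0.0391)) (np.float64(0.034), np.float64(0.0391))
```

Run:
```python
from h import *
rep(); manip.close_job()
```

```text
t17.05 pos [0.4791 0.4304 0.2542] box xy 0.0028 0.4383 spin needed deg -1.21 tilt [ 0.036 -0.014 -0.999] w 0.586 F [-0.33 -0.05 -0.61] Fbox x,y [-0.33 -0.01]
the job is handed in; nothing more can be done
```

The cover's tight spot is found and marked, and the job is handed in at 17 s. I gripped the bar, slid the cover towards +y and felt it start to bind with the cover's origin at about box y +0.043. I pressed to about 11.5 N in total, roughly 9 N above the drag. Then I drew the cover back about 20 mm, let go and lifted clear.

**Gap:** the last top picture shows about 20–21 mm between the bar and the marker.

**Checks that disagreed:**
- **Release:** the hand shifted about 3 mm towards −y as it opened, so it may have taken the cover with it. Comparing the top pictures with the arm's own readings puts the gap nearer 21–22 mm. The direct measurement in the picture is the one I trust most.
- **Bar position:** the top and side cameras disagree by about 5 mm on where the bar sits along the box. This does not affect the gap, which was measured in the top view alone.
- **Marker:** it was hidden behind the hand during the push. It was only seen afterwards, standing on the +y side of the bar.

**Other things:** the gouge tips look unmoved, and so does the part of the sanding block in view. I did not check the mallet, board or strip again, but the arm did not go near the board or strip and passed well above the mallet.

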